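# Pin the drum shaft of a bench tumbler

## Robot

A 6-joint arm with a two-finger parallel gripper is mounted at the origin on a cart in front of the work surface, level with it; the furniture and walls round the work are solid. World frame = base frame: x ahead of the robot, y to its left, z up, the work surface at z = 0. Lengths are in m, angles in rad, forces in N, time in s.
With the tool pointing down it reaches from about 0.35 to 0.775 m from the base axis. Payload 5.5 kg.
Tool frame: the origin (TCP) lies at the very end of the fingers, on their centre line; the grasp point (between the pads) lies 19 mm behind it; z points along the fingers, y is the line along which they close (so a half turn about z gives the same grasp; the last joint's range is limited). The gripper opens to 85 mm and grips with 20 to 120 N. Pads are 22 mm wide; open, the fingers measure 114 mm over their backs; the gripper's body (76 mm by 85 mm) begins 54 mm behind the grasp point. The pads swing forward as they close: fully open they stand 13 mm farther back than shut.
Start: joints at [1.045, 0.313, 0.046, 1.304, 0, 1.431], TCP at [0.216, 0.533, 0.231] pointing down, gripper open.
Joint ranges: [-2.76, 2.76], [-0.86, 1.69], [-1.03, 1.26], [-2.2, 2.34], [-1.47, 1.5], [-3.14, 3.14]. Speed limits (rad/s): [2.57, 2.57, 3.14, 3.14, 3.14, 3.14].

## Interface

Orientations are given as a unit quaternion [w, x, y, z].
In Python, from workcell import env gives the robot as it stands. The module is installed in compiled form; this text tells all that it offers.
- The arm moves only by the tool jog_arm, never from a script. Its argument "rows" is a list of rows, each a list of 6 numbers: the shift along the world's x, y, z in units of 40 mm (1.0 is 40 mm), then the turn, a rotation vector about the world's x, y, z in units of 6 degrees (1.0 is 6 degrees). In form: [[x, y, z, wx, wy, wz], ...]. A call has 1 to 12 rows; each row is the pose to reach, as a shift and turn from the pose commanded when the call began; what a row does not reach only later rows make up. A row lasts 1/12 s, in which the tool goes at most 41.7 mm and 7.16 degrees, less where a joint would pass 70% of its speed; a pose out of reach is approached as far as the arm can. A call with a gripper value outside its range is refused whole. "jaw" is the gripper command: -1 is fully open, 1 is shut, values between are in proportion, set as the call begins (left out, the last holds). The fingers move at their own pace and stop on an object; "force" is the grip in N (left out, the last holds). Time passes only in rows, so rows that repeat a pose let the fingers close. It gives the time, the measured TCP pose, the force, the opening and the grip force at its end, in the units of the state.
- env.get_state(): the state, without advancing time (a new reading comes with each control period).
- env.read_camera(name): name is "side" or "top" or "wrist"; returns a dict with "pixels" (420x560x3 uint8, red, green, blue), "mtx" (3x3 intrinsics, pixels), "k1" (the pictures are not rectified: a ray, as slopes to the right and down, at radius r is drawn at 1 + k1 r^2 times it, then the intrinsics apply), "cam_to_world" (4x4, takes a point from camera to world coordinates). Camera axes: x right, y up, looking along -z (the intrinsics and any distortion apply to the point x, -y, -z); pixel columns grow to the right and rows downward; lengths in m; the calibration is good to about 2 mm. A picture is of the moment at which its call begins. There is no depth.
- env.hand_in(): hands the job in; it is judged then, once.
The state is a dict: "clock": time; "joint_pos": joint angles; "qvel": joint speeds; "tau": joint torques, N m; "tcp_pos": TCP position; "orientation": TCP orientation; "wrist_force": force on the tool from outside, world axes, zero at the start; "ft_torque": the same for the moment, N m; "finger_gap": finger opening in m; "grip_force": force on a finger pad.
Only numpy, scipy, OpenCV 4.12 (cv2) and the standard library are available. Lean on these libraries where they do the work, as an engineer would, in place of code of your own. Each camera call takes 0.05 s, during which the arm holds its last target. There are 200 camera calls.

## Task

Lock the drum of the bench tumbler: take the red-knobbed lock pin out of its wooden block, stand it in the guide hole on top of the bearing block and let go, so that it rests on the shaft. Then slowly turn the crank over the top, away from the robot, until you feel the pin drop into the shaft's hidden cross-hole, never forcing the crank against the pin, and finally press the pin down until its collar sits flush on the bearing block. Leave the bottles and the beaker where they stand.

Things in the scene. Friction and masses are not known exactly. Their poses are not given: they have to be found in the camera images.
- tumbler: Bench tumbler, bolted down: blue bearing block 64 x 50 mm with an aluminium guide plate as its top, 125 mm above the bench, on a dark base plate. Origin on the bench under the block's centre, z up. Its horizontal shaft lies along the tumbler's y axis, 75 mm up, straight under the guide hole; a steel drum (84 mm across, 90 mm long) is on the +y end, the crank on the -y end.
- guide_mouth (a point): Centre of the guide hole's mouth in the block's top face. The hole is vertical, 11.5 mm wide and 28 mm deep down to the shaft. Axes as the tumbler's. Depth of the pin's tip below this point: resting on the shaft 28 mm, dropped into the cross-hole 40 mm, home 90 mm (collar flush).
- crank_pivot (a point): Point on the shaft axis beside the middle of the crank handle, 50 mm below guide_mouth and 97 mm from it along the tumbler's -y. Inside the block the greased shaft is 44 mm thick with one 14 mm cross-hole straight through it, unseen. Aligned within 0.09 rad, the pin falls 12 mm by its own weight and blocks the crank, leaving it 0.1 to 0.15 rad of play either way; the pin goes home easiest with the crank midway.
- crank: Crank with drum; origin on the shaft axis under the guide hole, z axis along the arm (straight up = 0 rad, stops at 1.25 rad either side). Starts leaning 0.9 to 1.15 rad to the tumbler's -x (robot) side. Stays where left; 3 N at the handle turns it. Clamped on the shaft at an unknown angle, new each time: the hole lines up anywhere from 0.6 rad short of upright to 0.7 rad past it.
- crank_grip (a point): Middle of the crank's black handle: a freely spinning round sleeve, 14 mm in diameter and 55 mm long, parallel to the tumbler's y, 55 mm from the shaft axis; it can be pinched across from above and carried along its arc without turning the gripper. Once the pin blocks it, a push of about 18 N here loads the pin with 45 N, the most it may bear; easing the crank back frees a clamped pin.
- lock_pin: Loose steel lock pin, about 80 g, 120 mm long; origin at its tip, z towards the knob. Shank 10 mm in diameter, 90 mm long, 3 mm bevel at the tip; then a collar 26 mm across, 5 mm thick; then a red knob. Starts upright in the wooden block, tip 10 mm above the bench. In the cross-hole it meets a plastic plug, which 5 to 7 N push ahead of it; the plug stays where it is pushed.
- pin_knob (a point): Middle of the pin's red knob (22 mm in diameter, 25 mm high), 107.5 mm above the pin's tip.
- pin_stand: Wooden parking block 60 x 60 x 50 mm, fixed; origin under its centre on the bench. The pin stands in its 12 mm hole, 40 mm deep, in the middle of the top.
- beaker: Loose glass beaker, about 70 mm wide and 82 mm high, origin under its centre. Leave it alone.
- wash_bottle: Loose wash bottle with a red top, about 53 mm wide and 145 mm high, origin under its centre. Leave it alone.
- amber_bottle: Loose brown bottle with a black cap, about 66 mm wide and 152 mm high, origin under its centre. Leave it alone.

How it is judged:
By the outcome, as a careful person would: the job done as asked, in the order asked, and still so for the second after the job is handed in, with the robot touching nothing.
It also fails if it takes over 72 s, if anything falls off the work surface, if the arm or the gripper's body presses on something with over 40 N, if the wrist force passes 120 N, or if a joint passes its speed limit or range.

## Working session

There is one attempt and no reset: what is moved stays moved. The work goes in short steps, Python scripts to look and compute and a tool call to move; the robot and the scene stay as the last step left them, time stands still between calls to the robot, and variables do not carry over. Pictures are saved under pics/ and viewed, at most 11 in all, crops included, and the job is handed in when it is done.

Besides the shell and the picture viewer there is one more tool, called after "Request:" as name(argument=value, ...), one argument or row to a line, values as JSON. jog_arm: Moves the arm, as the interface text tells. Its arguments: {"type":"object","properties":{"rows":{"type":"array","items":{"type":"array","items":{"type":"number"}}},"jaw":{"type":"number"},"force":{"type":"number"}},"required":["rows"]}

```bash
mkdir -p pics; cat > h.py <<'E'
import numpy as np, cv2
from workcell import env
def cam(n,f=None):
    c=env.read_camera(n)
    if f: cv2.imwrite('pics/'+f,c['pixels'][:,:,::-1])
    return c
def ray(c,u,v):
    K=np.array(c['mtx'],float);k=c['k1']
    p=cv2.undistortPoints(np.array([[[u,v]]],float),K,np.array([k,0,0,0],float))[0,0]
    M=np.array(c['cam_to_world']);d=M[:3,:3]@np.array([p[0],-p[1],-1.]);return M[:3,3],d/np.linalg.norm(d)
def onz(c,u,v,z):
    o,d=ray(c,u,v);return o+d*(z-o[2])/d[2]
def proj(c,P):
    M=np.array(c['cam_to_world']);q=M[:3,:3].T@(np.array(P)-M[:3,3]);p=np.array([q[0],-q[1]])/-q[2]
    p=p*(1+c['k1']*(p@p));K=np.array(c['mtx']);return K[0,0]*p[0]+K[0,2],K[1,1]*p[1]+K[1,2]
def tri(r1,r2):
    (o1,d1),(o2,d2)=r1,r2
    t=np.linalg.lstsq(np.stack([d1,-d2],1),o2-o1,rcond=None)[0]
    a,b=o1+d1*t[0],o2+d2*t[1];return (a+b)/2,np.linalg.norm(a-b)
def blobs(c,lo,hi,amin=60):
    h=cv2.cvtColor(c['pixels'],cv2.COLOR_RGB2HSV);m=cv2.inRange(h,np.array(lo),np.array(hi))
    n,l,s,ce=cv2.connectedComponentsWithStats(m)
    return [(s[i].tolist(),ce[i].round(1).tolist()) for i in range(1,n) if s[i][4]>=amin]
E
python3 - <<'E'
from h import *
s=env.get_state()
print({k:np.round(v,3) for k,v in s.items()})
t=cam('top');d=cam('side')
im=np.hstack([t['pixels'],d['pixels']])
cv2.imwrite('pics/top0.png',t['pixels'][:,:,::-1]);cv2.imwrite('pics/side0.png',d['pixels'][:,:,::-1])
for n,c in(('top',t),('side',d)):
    print(n,np.round(c['cam_to_world'],3).tolist(),np.round(c['mtx'],1).tolist(),c['k1'])
    print('red',blobs(c,(0,140,80),(8,255,255)),blobs(c,(172,140,80),(180,255,255)));print('blue',blobs(c,(100,100,50),(125,255,255)))
E
```

```text
{'clock': np.float64(0.0), 'joint_pos': array([1.045, 0.314, 0.045, 1.304, 0.   , 1.431]), 'qvel': array([ 0.001, -0.   , -0.001, -0.   , -0.001,  0.002]), 'tau': array([-1.0000e-03, -4.8063e+01,  2.9853e+01,  1.9000e-02, -0.0000e+00,
       -0.0000e+00]), 'tcp_pos': array([0.216, 0.532, 0.23 ]), 'orientation': array([-0.   ,  0.192,  0.981, -0.001]), 'wrist_force': array([-0.467, -0.769,  0.067]), 'ft_torque': array([-0.009,  0.019, -0.022]), 'grip_force': np.float64(0.0), 'finger_gap': np.float64(0.086)}
top [[-0.008, 0.98, -0.197, 0.377], [-1.0, -0.012, -0.022, 0.012], [-0.024, 0.197, 0.98, 1.178], [0.0, 0.0, 0.0, 1.0]] [[380.1, 0.0, 275.4], [0.0, 380.1, 207.9], [0.0, 0.0, 1.0]] -0.02144019380793922
red [] []
blue [([161, 136, 14, 14, 138], [167.2, 142.3])]
side [[0.968, -0.198, 0.153, 0.792], [0.25, 0.745, -0.619, -0.814], [0.009, 0.637, 0.771, 1.118], [0.0, 0.0, 0.0, 1.0]] [[540.4, 0.0, 271.0], [0.0, 540.4, 207.9], [0.0, 0.0, 1.0]] -0.2082622573389328
red [] []
blue [([250, 191, 19, 29, 285], [260.8, 207.6])]
```

View pics/top0.png

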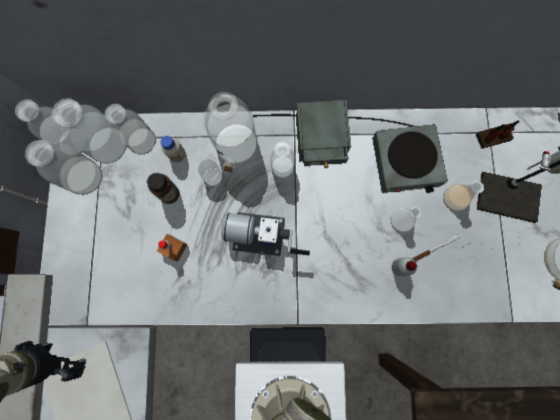

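View pics/side0.png

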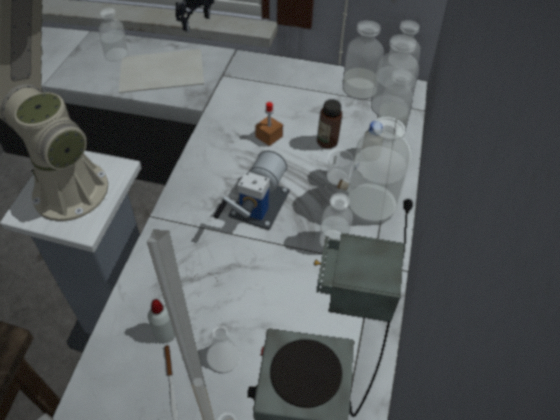

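The top view shows the pin in its wood block at about (165,245), the tumbler's guide plate at (269,230) and the crank handle at (300,252). In the side view the knob is at (269,106) and the plate at (254,185). Next I'll enlarge these areas.

```bash
python3 - <<'E'
from h import *
t=cam('top');d=cam('side')
for n,c in(('top',t),('side',d)):
    for lo,hi in(((0,120,60),(6,255,255)),((170,120,60),(180,255,255))): print(n,'red',blobs(c,lo,hi,8))
    print('white',[b for b in blobs(c,(0,0,200),(180,40,255),30)][:20])
a=cv2.resize(t['pixels'][200:270,140:320],(800,311),interpolation=cv2.INTER_CUBIC)
b=cv2.resize(d['pixels'][95:245,200:340],(280,300),interpolation=cv2.INTER_CUBIC)
b=cv2.resize(d['pixels'][140:240,190:300],(310,282),interpolation=cv2.INTER_CUBIC)
o=np.zeros((600,800,3),np.uint8);o[:311]=a;o[315:597,:310]=b
b=cv2.resize(d['pixels'][95:150,240:350],(480,240),interpolation=cv2.INTER_CUBIC);o[315:555,315:795]=b
cv2.imwrite('pics/crop1.png',o[:,:,::-1])
E
```

```text
top red [([159, 240, 8, 9, 54], [162.4, 244.2]), ([408, 262, 8, 5, 23], [411.9, 263.9])]
top red [([409, 263, 7, 5, 12], [411.9, 265.6])]
white [([357, 110, 35, 7, 176], [374.7, 112.5]), ([217, 125, 33, 18, 328], [232.3, 132.4]), ([514, 134, 30, 9, 203], [527.7, 137.5]), ([296, 136, 102, 119, 5862], [336.4, 193.4]), ([274, 141, 17, 26, 258], [281.8, 154.2]), ([510, 141, 8, 10, 41], [513.7, 146.1]), ([184, 191, 8, 13, 42], [186.8, 198.3]), ([57, 192, 13, 10, 68], [63.7, 196.6]), ([71, 195, 21, 29, 306], [79.0, 206.7]), ([259, 218, 19, 23, 297], [267.9, 229.6]), ([227, 220, 21, 7, 90], [236.7, 222.9]), ([236, 364, 109, 56, 3236], [288.9, 383.5])]
side red [([267, 102, 5, 10, 38], [269.1, 106.3]), ([152, 300, 7, 11, 26], [155.2, 304.8])]
side red [([152, 300, 10, 12, 48], [157.2, 305.5])]
white []
```

View pics/crop1.png

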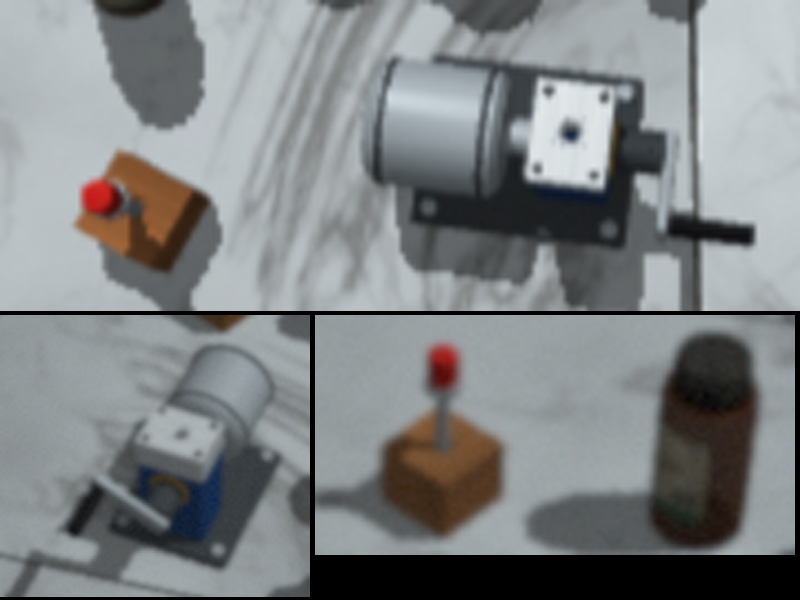

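```bash
python3 - <<'E'
from h import *
t=cam('top');d=cam('side')
f=lambda x,y:(140+(x+.5)/4.444-.5,200+(y+.5)/4.444-.5)
print('hole',onz(t,*f(571,132),.125))
P=[onz(t,*f(*q),.125) for q in((548,91),(604,97),(536,168),(594,175))]
ce=np.mean(P,0);print('screw centre',ce)
y=(P[0]-P[1]+P[2]-P[3])[:2];x=(P[0]-P[2]+P[1]-P[3])[:2]
print('yaw',np.arctan2(-y[0],y[1]),np.arctan2(x[1],x[0]))
a,b=onz(t,*f(670,221),.108),onz(t,*f(752,235),.108);print('handle',a,b,np.arctan2(-(a-b)[0],(a-b)[1]))
side=lambda x,y:(190+x/2.82,140+(y-315)/2.82)
print('hole tri',tri(ray(t,*f(571,132)),ray(d,*side(182,433))))
k,e=tri(ray(t,162.4,244.2),ray(d,269.1,106.3));print('knob',k,e, onz(t,162.4,244.2,.1175))
B=[f(*q) for q in((120,152),(208,202),(162,268))]
for q in B: print(onz(t,*q,.05 if q!=B[1] else .05))
print('handle tri', tri(ray(t,*f(752,235)),ray(d,*side(73,530))))
s=env.get_state();print(s['tcp_pos'],s['clock'])
E
```

```text
hole [0.52788826 0.0564128  0.125     ]
screw centre [0.52752488 0.05672842 0.125     ]
yaw -0.12510832979179565 -0.14378516795031593
handle [ 0.47288097 -0.00528569  0.108     ] [ 0.46355239 -0.05682717  0.108     ] -0.17905332782808756
hole tri (array([0.53123529, 0.05782819, 0.11788798]), np.float64(0.0051084450186193965))
knob [0.4917252  0.35750473 0.11268093] 0.003205796582380533 [0.48976676 0.35515303 0.1175    ]
[0.52817462 0.36572667 0.05      ]
[0.49369952 0.30425227 0.05      ]
[0.44979429 0.33359691 0.05      ]
handle tri (array([ 0.46621304, -0.05658014,  0.09786727]), np.float64(0.004094276307775646))
[0.21630969 0.53259755 0.23095657] 0.3
```

Request:
jog_arm(
  rows=[
    [6.87, -4.4, -0.5, 0, 0, -12.7],
    [6.87, -4.4, -0.5, 0, 0, -12.7],
    [6.87, -4.4, -0.5, 0, 0, -12.7],
    [6.87, -4.4, -0.5, 0, 0, -12.7],
    [6.87, -4.4, -0.5, 0, 0, -12.7],
    [6.87, -4.4, -0.5, 0, 0, -12.7],
    [6.87, -4.4, -0.5, 0, 0, -12.7],
    [6.87, -4.4, -0.5, 0, 0, -12.7],
    [6.87, -4.4, -0.5, 0, 0, -12.7],
    [6.87, -4.4, -0.5, 0, 0, -12.7],
    [6.87, -4.4, -0.5, 0, 0, -12.7],
    [6.87, -4.4, -0.5, 0, 0, -12.7],
  ],
  jaw=-0.2,
)

```text
clock: 1.3
tcp_pos: [0.4915, 0.3563, 0.211]
orientation: [-0.0, 0.757, 0.653, -0.0]
wrist_force: [0.6, -0.0, 0.1]
finger_gap: 0.0514
grip_force: 0.0
```

```bash
python3 - <<'E'
from h import *
w=cam('wrist','w1.png');s=env.get_state()
print({k:np.round(s[k],3) for k in('clock','tcp_pos','orientation','joint_pos','wrist_force','finger_gap')})
M=np.array(w['cam_to_world']);print(M.round(3).tolist(),w['k1'],w['mtx'])
for lo,hi in(((0,140,80),(6,255,255)),((172,140,80),(180,255,255))):
    for b in blobs(w,lo,hi,100): print(b,onz(w,*b[1],.13))
print('tcp line', proj(w,s['tcp_pos']), proj(w,s['tcp_pos']-[0,0,.1]))
E
```

```text
{'clock': np.float64(1.35), 'tcp_pos': array([0.491, 0.357, 0.211]), 'orientation': array([-0.   ,  0.756,  0.655, -0.   ]), 'joint_pos': array([ 0.496,  0.382,  0.095,  1.284, -0.   ,  2.21 ]), 'wrist_force': array([-0.573, -0.362,  0.214]), 'finger_gap': np.float64(0.051)}
[[0.989, 0.139, 0.048, 0.503], [-0.147, 0.936, 0.319, 0.438], [-0.001, -0.323, 0.946, 0.354], [0.0, 0.0, 0.0, 1.0]] -0.04575347774353225 [[353.83176842   0.         282.61939965]
 [  0.         353.83176842 204.25880861]
 [  0.           0.           1.        ]]
([268, 193, 31, 37, 899], [282.8, 211.6]) [0.49093963 0.35762712 0.13      ]
tcp line (np.float64(283.84430292348264), np.float64(274.2821117575796)) (np.float64(283.53082967391697), np.float64(204.01728458335532))
```

View pics/w1.png

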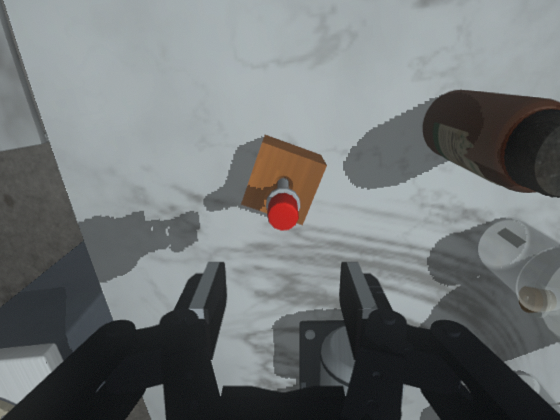

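The picture shows the red knob at (284,212), centred between the open fingers. I'll descend and grip it.

Request:
jog_arm(
  rows=[
    [0, 0, -0.8, 0, 0, 0],
    [0, 0, -1.6, 0, 0, 0],
    [0, 0, -2.2, 0, 0, 0],
    [0, 0, -2.55, 0, 0, 0],
    [0, 0, -2.55, 0, 0, 0],
  ],
)

```text
clock: 1.77
tcp_pos: [0.4885, 0.3557, 0.1054]
orientation: [-0.001, 0.756, 0.655, -0.003]
wrist_force: [-0.9, -0.4, -0.6]
finger_gap: 0.0512
grip_force: 0.0
```

Request:
jog_arm(
  rows=[
    [0, 0, 0, 0, 0, 0],
    [0, 0, 0, 0, 0, 0],
    [0, 0, 0, 0, 0, 0],
    [0, 0, 0, 0, 0, 0],
    [0, 0, 0, 0, 0, 0],
    [0, 0, 0, 0, 0, 0],
  ],
  jaw=1,
  force=40,
)

```text
clock: 2.27
tcp_pos: [0.4922, 0.3573, 0.111]
orientation: [0.0, 0.756, 0.654, 0.002]
wrist_force: [-0.4, 0.7, 5.5]
finger_gap: 0.0202
grip_force: 39.5
```

```bash
python3 - <<'E'
from h import *
s=env.get_state()
print({k:np.round(s[k],3) for k in('clock','tcp_pos','orientation','wrist_force','finger_gap','grip_force')})
E
```

```text
{'clock': np.float64(2.267), 'tcp_pos': array([0.492, 0.357, 0.111]), 'orientation': array([0.   , 0.756, 0.654, 0.002]), 'wrist_force': array([-0.363,  0.729,  5.535]), 'finger_gap': np.float64(0.02), 'grip_force': np.float64(39.525)}
```

Request:
jog_arm(
  rows=[
    [0, 0, 0.3, 0, 0, 0],
    [0, 0, 0.8, 0, 0, 0],
    [0, 0, 1.4, 0, 0, 0],
    [0, 0, 2.1, 0, 0, 0],
    [0, 0, 2.8, 0, 0, 0],
    [0, 0, 3.4, 0, 0, 0],
    [0, 0, 3.6, 0, 0, 0],
    [0, 0, 3.6, 0, 0, 0],
  ],
)

```text
clock: 2.93
tcp_pos: [0.4923, 0.3573, 0.2557]
orientation: [0.001, 0.756, 0.654, 0.002]
wrist_force: [0.5, -0.7, -0.7]
finger_gap: 0.0202
grip_force: 39.5
```

Request:
jog_arm(
  rows=[
    [0.05, -0.4, 0, 0, 0, 0],
    [0.15, -1.2, 0, 0, 0, 0],
    [0.25, -2.1, 0, 0, 0, 0],
    [0.35, -3.0, 0, 0, 0, 0],
    [0.5, -3.9, 0, 0, 0, 0],
    [0.6, -4.8, 0, 0, 0, 0],
    [0.7, -5.6, 0, 0, 0, 0],
    [0.8, -6.3, 0, 0, 0, 0],
    [0.86, -6.8, 0, 0, 0, 0],
    [0.9, -7.1, 0, 0, 0, 0],
    [0.9, -7.1, 0, 0, 0, 0],
    [0.9, -7.1, 0, 0, 0, 0],
  ],
)

```text
clock: 3.93
tcp_pos: [0.5267, 0.0726, 0.252]
orientation: [-0.001, 0.757, 0.654, -0.001]
wrist_force: [-0.0, 0.9, -1.1]
finger_gap: 0.0205
grip_force: 39.4
```

```bash
python3 - <<'E'
from h import *
w=cam('wrist');d=cam('side');s=env.get_state()
print({k:np.round(s[k],3) for k in('clock','tcp_pos','orientation','wrist_force','finger_gap','grip_force')})
tip=s['tcp_pos']-[0,0,.098]
print(proj(w,tip),proj(w,[.5277,.0566,.125]),proj(d,tip),proj(d,[.5277,.0566,.125]))
o=np.zeros((600,800,3),np.uint8)
u,v=map(int,proj(w,[.5277,.0566,.125]))
o[:,:400]=cv2.resize(w['pixels'][v-90:v+60,u-50:u+50],(400,600),interpolation=cv2.INTER_CUBIC)
u2,v2=map(int,proj(d,[.5277,.0566,.125]))
o[:,400:]=cv2.resize(d['pixels'][v2-80:v2+70,u2-50:u2+50],(400,600),interpolation=cv2.INTER_CUBIC)
print(u,v,u2,v2)
cv2.imwrite('pics/c2.png',o[:,:,::-1])
E
```

```text
{'clock': np.float64(4.033), 'tcp_pos': array([0.527, 0.074, 0.253]), 'orientation': array([-0.001,  0.756,  0.654, -0.   ]), 'wrist_force': array([ 0.261, -0.485, -0.903]), 'finger_gap': np.float64(0.02), 'grip_force': np.float64(39.444)}
(np.float64(284.1438724060183), np.float64(204.1324699081784)) (np.float64(288.25314419253056), np.float64(211.95092984946444)) (np.float64(253.3173465637846), np.float64(167.151256372768)) (np.float64(252.00152544903636), np.float64(180.2451504733968))
288 211 252 180
```

View pics/c2.png

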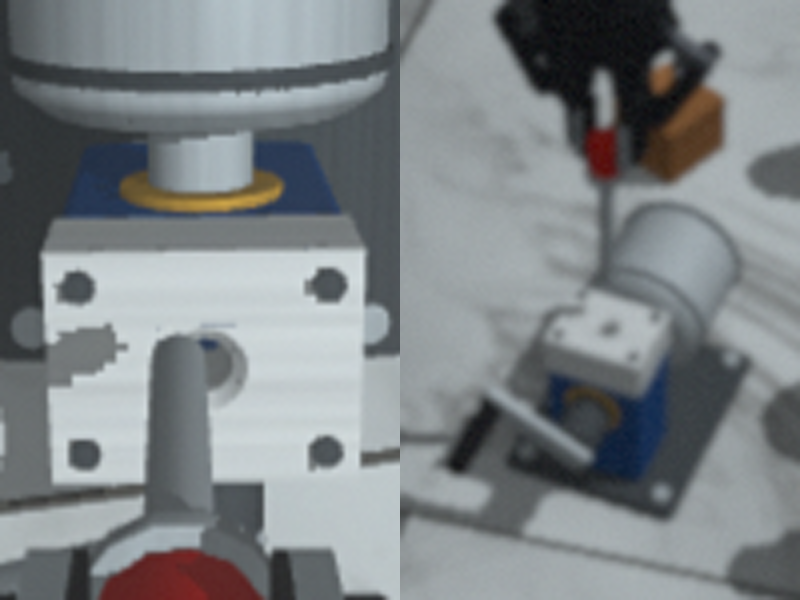

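The wrist crop shows the pin tip at about (179,345) and the hole centre at about (218,367). The pin hangs vertically.

```bash
python3 - <<'E'
from h import *
w=cam('wrist');s=env.get_state();tcp=s['tcp_pos'];print(tcp,s['orientation'])
f=lambda x,y:(238+(x+.5)/4-.5,121+(y+.5)/4-.5)
h=onz(w,*f(218,367),.125)
S=[onz(w,*f(*q),.125) for q in((78,288),(328,285),(85,455),(326,452))]
print('hole',h,'screws',np.mean(S,0)); x=(S[1]-S[0]+S[3]-S[2]);print('yaw',np.arctan2(x[1],x[0]))
for y in(341,346,351):print('tip',onz(w,*f(179,y),tcp[2]-.101)-tcp)
# handle ends via colour not needed yet
E
```

```text
[0.52683839 0.07389871 0.2528119 ] [-4.13525350e-04  7.55959284e-01  6.54618484e-01 -1.72695147e-04]
hole [0.53102043 0.05658239 0.125     ] screws [0.52810617 0.05596806 0.125     ]
yaw -0.13037206461250642
tip [-0.00147003 -0.00148366 -0.101     ]
tip [-0.00160883 -0.00243889 -0.101     ]
tip [-0.00174797 -0.00339642 -0.101     ]
```

Request:
jog_arm(
  rows=[
    [0.04, -0.2, 0, 0, 0, 0],
    [0.08, -0.39, 0, 0, 0, 0],
    [0.08, -0.39, -0.3, 0, 0, 0],
    [0.08, -0.39, -0.5, 0, 0, 0],
    [0.08, -0.39, -0.5, 0, 0, 0],
    [0.08, -0.39, -0.5, 0, 0, 0],
  ],
)

```text
clock: 4.58
tcp_pos: [0.5299, 0.0571, 0.2328]
orientation: [-0.0, 0.756, 0.654, -0.001]
wrist_force: [0.2, -0.2, -0.5]
finger_gap: 0.0205
grip_force: 39.5
```

```bash
python3 - <<'E'
from h import *
w=cam('wrist');s=env.get_state();print(s['tcp_pos'],s['wrist_force'])
u,v=map(int,proj(w,[.5283,.0562,.125]))
print(u,v)
d=cam('side');u2,v2=map(int,proj(d,[.5283,.0562,.125]));print(u2,v2)
o=np.zeros((600,800,3),np.uint8)
o[:,:400]=cv2.resize(w['pixels'][v-45:v+45,u-30:u+30],(400,600),interpolation=cv2.INTER_CUBIC)
o[:,400:]=cv2.resize(d['pixels'][v2-45:v2+45,u2-30:u2+30],(400,600),interpolation=cv2.INTER_CUBIC)
cv2.imwrite('pics/c3.png',o[:,:,::-1])
E
```

```text
[0.53023464 0.05718427 0.23328465] [-0.34328426 -0.33916166  0.11452277]
282 202
252 180
```

View pics/c3.png

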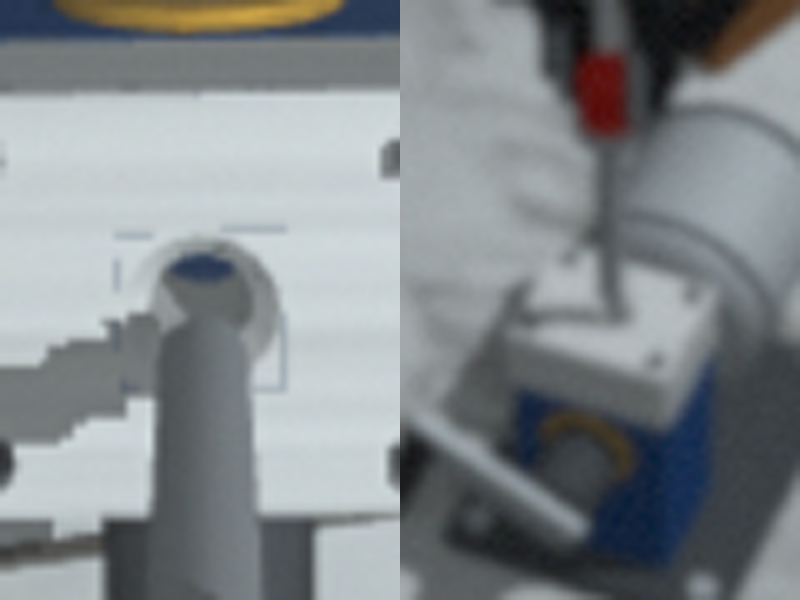

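Tip at crop (206,~350) against the hole centre at (202,310). After correcting for height, the tip is about 2 mm short in +y. I'll shift it and insert.

Request:
jog_arm(
  rows=[
    [-0.01, 0.045, 0, 0, 0, 0],
    [-0.01, 0.045, -0.1, 0, 0, 0],
    [-0.01, 0.045, -0.2, 0, 0, 0],
    [-0.01, 0.045, -0.3, 0, 0, 0],
    [-0.01, 0.045, -0.38, 0, 0, 0],
    [-0.01, 0.045, -0.38, 0, 0, 0],
  ],
)

```text
clock: 5.18
tcp_pos: [0.5294, 0.059, 0.2171]
orientation: [-0.001, 0.756, 0.654, -0.001]
wrist_force: [-0.0, 0.5, -0.9]
finger_gap: 0.0207
grip_force: 39.5
```

Request:
jog_arm(
  rows=[
    [0, 0, -0.1, 0, 0, 0],
    [0, 0, -0.2, 0, 0, 0],
    [0, 0, -0.3, 0, 0, 0],
    [0, 0, -0.4, 0, 0, 0],
    [0, 0, -0.4, 0, 0, 0],
    [0, 0, -0.4, 0, 0, 0],
  ],
)

```text
clock: 5.68
tcp_pos: [0.5297, 0.059, 0.2018]
orientation: [-0.0, 0.756, 0.654, -0.0]
wrist_force: [0.2, -0.2, 0.0]
finger_gap: 0.0207
grip_force: 39.5
```

Request:
jog_arm(
  rows=[
    [0, 0, -0.04, 0, 0, 0],
    [0, 0, -0.06, 0, 0, 0],
    [0, 0, -0.06, 0, 0, 0],
  ],
)

```text
clock: 5.93
tcp_pos: [0.53, 0.059, 0.1997]
orientation: [0.0, 0.756, 0.654, 0.0]
wrist_force: [-0.1, -0.1, -0.0]
finger_gap: 0.0205
grip_force: 39.5
```

Request:
jog_arm(
  rows=[
    [0, 0, 0, 0, 0, 0],
    [0, 0, 0, 0, 0, 0],
    [0, 0, 0, 0, 0, 0],
    [0, 0, 0, 0, 0, 0],
    [0, 0, 0, 0, 0, 0],
    [0, 0, 0, 0, 0, 0],
  ],
  jaw=-0.2,
)

```text
clock: 6.43
tcp_pos: [0.5301, 0.059, 0.1998]
orientation: [0.0, 0.756, 0.654, 0.0]
wrist_force: [0.4, 0.3, -0.4]
finger_gap: 0.0515
grip_force: 0.0
```

Request:
jog_arm(
  rows=[
    [0, 0, 0.3, 0, 0, 0],
    [0, 0, 0.8, 0, 0, 0],
    [0, 0, 1.4, 0, 0, 0],
    [0, 0, 1.8, 0, 0, 0],
    [0, 0, 1.8, 0, 0, 0],
    [0, 0, 1.8, 0, 0, 0],
  ],
)

```text
clock: 6.93
tcp_pos: [0.5306, 0.0589, 0.2724]
orientation: [0.001, 0.756, 0.654, 0.001]
wrist_force: [1.1, -0.7, 0.7]
finger_gap: 0.0514
grip_force: 0.0
```

```bash
python3 - <<'E'
from h import *
w=cam('wrist');d=cam('side');s=env.get_state();print(s['clock'],s['tcp_pos'])
for n,c in(('w',w),('d',d)):
    for b in blobs(c,(0,120,60),(6,255,255),20): print(n,b)
print('exp',proj(d,[.5283,.0562,.125+.0795]),proj(d,[.5283,.0562,.125+.0675]))
o=np.zeros((600,800,3),np.uint8)
o[:420,:560]=w['pixels'];u,v=252,180
o[:480,560:]=cv2.resize(d['pixels'][v-70:v+50,u-30:u+30],(240,480),interpolation=cv2.INTER_CUBIC)
cv2.imwrite('pics/c4.png',o[:,:,::-1])
E
```

```text
7.0333 [0.52954113 0.05897486 0.27065413]
w ([270, 204, 35, 41, 1102], [286.9, 224.3])
d ([252, 153, 8, 11, 68], [254.9, 158.0])
d ([154, 301, 8, 12, 31], [157.7, 305.9])
exp (np.float64(251.61535405129575), np.float64(157.83480913163774)) (np.float64(251.70450836096322), np.float64(161.37281493933574))
```

View pics/c4.png

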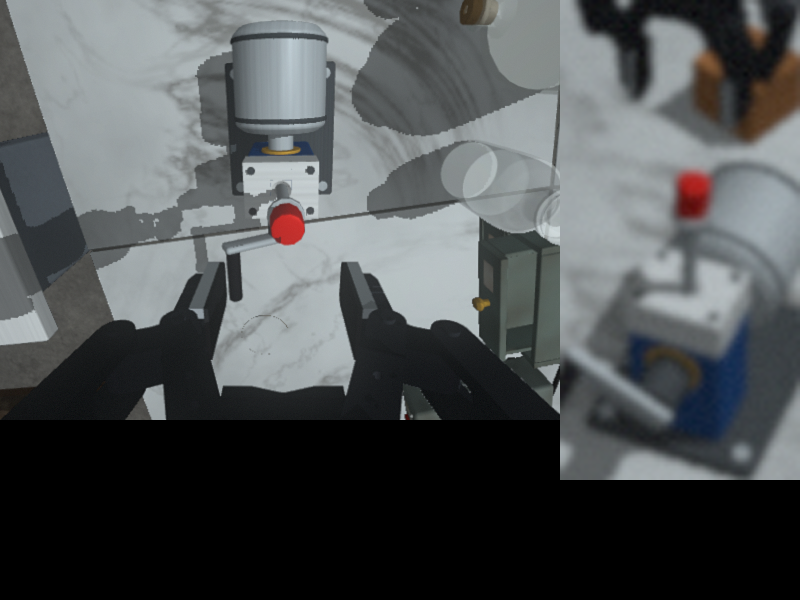

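The pin stands in the hole, with its knob at wrist (287,224). The crank handle is at wrist (235,252–299), lined up with the tool.

```bash
cat >> h.py <<'E'
yaw=-.14;hole=np.array([.5283,.0562,.125]);ey=np.array([-np.sin(yaw),np.cos(yaw),0]);ex=np.array([np.cos(yaw),np.sin(yaw),0])
piv=hole-.097*ey-[0,0,.05]
def grip(t): return piv+.055*(np.sin(t)*ex+np.cos(t)*np.array([0,0,1]))
E
python3 - <<'E'
from h import *
w=cam('wrist');s=env.get_state();print(s['tcp_pos'])
o,d=ray(w,235.7,276)
# intersect with arc: sweep t for nearest approach in the ex direction
for t in np.arange(-1.25,-.8,.05):
    g=grip(t);p=o+d*(g[2]-o[2])/d[2];print(round(t,2),((p-g)@ex*1e3).round(1),((p-g)@ey*1e3).round(1),g.round(4))
E
```

```text
[0.52934026 0.05899383 0.27038629]
-1.25 2.8 -4.9 [ 0.4631 -0.0326  0.0923]
-1.2 2.3 -3.4 [ 0.464  -0.0327  0.0949]
-1.15 1.6 -1.9 [ 0.4651 -0.0328  0.0975]
-1.1 0.8 -0.5 [ 0.4662 -0.033   0.0999]
-1.05 -0.1 0.9 [ 0.4675 -0.0332  0.1024]
-1.0 -1.1 2.3 [ 0.4689 -0.0334  0.1047]
-0.95 -2.3 3.6 [ 0.4705 -0.0336  0.107 ]
-0.9 -3.6 4.9 [ 0.4721 -0.0338  0.1092]
-0.85 -5.1 6.2 [ 0.4738 -0.0341  0.1113]
```

Request:
jog_arm(
  rows=[
    [-0.5, -0.8, 0, 0, 0, 0],
    [-1.1, -1.6, 0, 0, 0, 0],
    [-1.55, -2.3, 0, 0, 0, 0],
    [-1.55, -2.3, -0.8, 0, 0, 0],
    [-1.55, -2.3, -1.6, 0, 0, 0],
    [-1.55, -2.3, -2.3, 0, 0, 0],
    [-1.55, -2.3, -3.0, 0, 0, 0],
    [-1.55, -2.3, -3.6, 0, 0, 0],
    [-1.55, -2.3, -3.6, 0, 0, 0],
  ],
)

```text
clock: 7.83
tcp_pos: [0.4634, -0.032, 0.1222]
orientation: [-0.004, 0.757, 0.654, -0.003]
wrist_force: [-0.6, 0.2, -1.1]
finger_gap: 0.0512
grip_force: 0.0
```

```bash
python3 - <<'E'
from h import *
w=cam('wrist');s=env.get_state();print(s['clock'],s['tcp_pos'])
print(proj(w,grip(-1.05)),proj(w,grip(-1.05)-.0275*ey),proj(w,grip(-1.05)+.0275*ey))
cv2.imwrite('pics/c5.png',w['pixels'][:,:,::-1])
E
```

```text
7.8833 [ 0.46490541 -0.03233235  0.12478258]
(np.float64(292.8837144154812), np.float64(255.82660554862383)) (np.float64(292.6526054246318), np.float64(301.6585236727489)) (np.float64(293.1208260565728), np.float64(205.01765095599072))
```

View pics/c5.png

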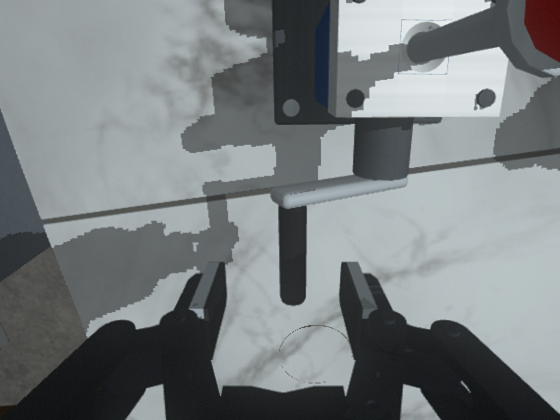

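The handle is at columns 280–305, rows 205–303, as predicted for −1.05 rad and centred between the fingers.

Request:
jog_arm(
  rows=[
    [0, 0, -0.5, 0, 0, 0],
    [0, 0, -0.9, 0, 0, 0],
    [0, 0, -0.98, 0, 0, 0],
    [0, 0, -0.98, 0, 0, 0],
    [0, 0, -0.98, 0, 0, 0],
  ],
)

```text
clock: 8.3
tcp_pos: [0.4687, -0.0332, 0.0898]
orientation: [0.001, 0.756, 0.654, 0.0]
wrist_force: [-0.1, 0.1, 0.2]
finger_gap: 0.0513
grip_force: 0.0
```

Request:
jog_arm(
  rows=[
    [0, 0, 0, 0, 0, 0],
    [0, 0, 0, 0, 0, 0],
    [0, 0, 0, 0, 0, 0],
    [0, 0, 0, 0, 0, 0],
    [0, 0, 0, 0, 0, 0],
    [0, 0, 0, 0, 0, 0],
    [0, 0, 0, 0, 0, 0],
  ],
  jaw=1,
  force=25,
)

```text
clock: 8.88
tcp_pos: [0.4678, -0.0331, 0.0887]
orientation: [0.0, 0.756, 0.654, -0.0]
wrist_force: [-1.5, -0.8, 4.7]
finger_gap: 0.0129
grip_force: 24.6
```

```bash
python3 - <<'E'
from h import *
for i in range(3):
  d=cam('side');s=env.get_state();print(s['clock'],s['tcp_pos'],s['wrist_force'],s['finger_gap'],[b[1] for b in blobs(d,(0,120,60),(6,255,255),20)])
u=lambda t:((grip(t)-grip(-1.05))/.04)
for t in np.arange(-1.05,.9,.05): print(round(t,2),u(t).round(3).tolist())
E
```

```text
8.9333 [ 0.46775567 -0.03304747  0.08864613] [-2.37043889 -0.67340874  4.40281537] 0.012752391742469296 [[255.2, 158.0], [157.2, 305.5]]
8.9833 [ 0.46772167 -0.03305623  0.08859064] [-3.15937685 -0.24366071  4.31441237] 0.01323254031865166 [[255.2, 158.2], [156.5, 305.8]]
9.0333 [ 0.46770564 -0.03306298  0.08852567] [-2.52659276 -0.08492505  5.01201552] 0.013058542283761583 [[255.2, 158.3], [156.5, 304.5]]
-1.05 [0.0, 0.0, 0.0]
-1.0 [0.035, -0.005, 0.059]
-0.95 [0.074, -0.01, 0.116]
-0.9 [0.115, -0.016, 0.171]
-0.85 [0.158, -0.022, 0.223]
-0.8 [0.204, -0.029, 0.274]
-0.75 [0.253, -0.036, 0.322]
-0.7 [0.304, -0.043, 0.367]
-0.65 [0.357, -0.05, 0.41]
-0.6 [0.412, -0.058, 0.451]
-0.55 [0.469, -0.066, 0.488]
-0.5 [0.528, -0.074, 0.523]
-0.45 [0.589, -0.083, 0.554]
-0.4 [0.651, -0.092, 0.582]
-0.35 [0.714, -0.101, 0.607]
-0.3 [0.779, -0.11, 0.629]
-0.25 [0.844, -0.119, 0.648]
-0.2 [0.911, -0.128, 0.663]
-0.15 [0.978, -0.138, 0.675]
-0.1 [1.045, -0.147, 0.684]
-0.05 [1.113, -0.157, 0.689]
0.0 [1.181, -0.166, 0.691]
0.05 [1.249, -0.176, 0.689]
0.1 [1.317, -0.186, 0.684]
0.15 [1.385, -0.195, 0.675]
0.2 [1.452, -0.205, 0.663]
0.25 [1.518, -0.214, 0.648]
0.3 [1.583, -0.223, 0.629]
0.35 [1.648, -0.232, 0.607]
0.4 [1.711, -0.241, 0.582]
0.45 [1.773, -0.25, 0.554]
0.5 [1.834, -0.258, 0.523]
0.55 [1.893, -0.267, 0.488]
0.6 [1.95, -0.275, 0.451]
0.65 [2.005, -0.283, 0.41]
0.7 [2.058, -0.29, 0.367]
0.75 [2.109, -0.297, 0.322]
0.8 [2.158, -0.304, 0.274]
0.85 [2.204, -0.311, 0.223]
```

Request:
jog_arm(
  rows=[
    [0.017, -0.002, 0.03, 0, 0, 0],
    [0.035, -0.005, 0.059, 0, 0, 0],
    [0.074, -0.01, 0.116, 0, 0, 0],
    [0.115, -0.016, 0.171, 0, 0, 0],
    [0.158, -0.022, 0.223, 0, 0, 0],
    [0.204, -0.029, 0.274, 0, 0, 0],
    [0.253, -0.036, 0.322, 0, 0, 0],
    [0.253, -0.036, 0.322, 0, 0, 0],
  ],
)

```text
clock: 9.7
tcp_pos: [0.4769, -0.0343, 0.1016]
orientation: [-0.001, 0.756, 0.654, -0.001]
wrist_force: [-7.2, -0.6, 4.5]
finger_gap: 0.0129
grip_force: 25.2
```

```bash
cat > chk.py <<'E'
from h import *
d=cam('side');s=env.get_state();print(s['clock'],s['tcp_pos'].round(4),s['wrist_force'].round(1),[b[1] for b in blobs(d,(0,120,60),(6,255,255),20)][0])
p=s['tcp_pos']-piv;print('angle',np.arctan2(p@ex,p[2]+.0137+0.0))
E
python3 chk.py
```

```text
9.75 [ 0.4769 -0.0342  0.1016] [-6.7  0.4  4.5] [250.7, 157.4]
angle -0.7587019499076104
```

```bash
cat > chk.py <<'E'
from h import *
import sys
s=env.get_state();print(s['clock'],s['tcp_pos'].round(4),s['wrist_force'].round(1))
p=s['tcp_pos']-piv;print('angle',np.arctan2(p@ex,p[2]+.0137))
for n in('side','wrist'):
    c=cam(n);print(n,[b for b in blobs(c,(0,120,50),(6,255,255),10)][:3],'knobtop rest/drop',np.round([proj(c,hole+[0,0,z]) for z in(.092,.0795,.067,.080,.0675,.055)],1).tolist())
if len(sys.argv)>1:
    o=np.zeros((420,800,3),np.uint8);o[:,:560]=c['pixels'];d=cam('side');o[:360,560:]=cv2.resize(d['pixels'][120:210,222:282],(240,360),interpolation=cv2.INTER_CUBIC);cv2.imwrite('pics/'+sys.argv[1],o[:,:,::-1])
E
python3 chk.py c6.png
```

```text
9.75 [ 0.4769 -0.0342  0.1016] [-6.7  0.4  4.5]
angle -0.7587019499076104
side [([247, 153, 8, 11, 67], [250.7, 157.6]), ([152, 300, 10, 13, 48], [156.6, 306.2])] knobtop rest/drop [[251.5, 154.1], [251.6, 157.8], [251.7, 161.5], [251.6, 157.7], [251.7, 161.4], [251.8, 165.0]]
wrist [([453, 0, 107, 61, 5023], [514.0, 26.2])] knobtop rest/drop [[789.9, -90.8], [652.7, -49.8], [566.6, -20.4], [657.1, -51.3], [569.3, -21.3], [513.5, -1.5]]
```

View pics/c6.png

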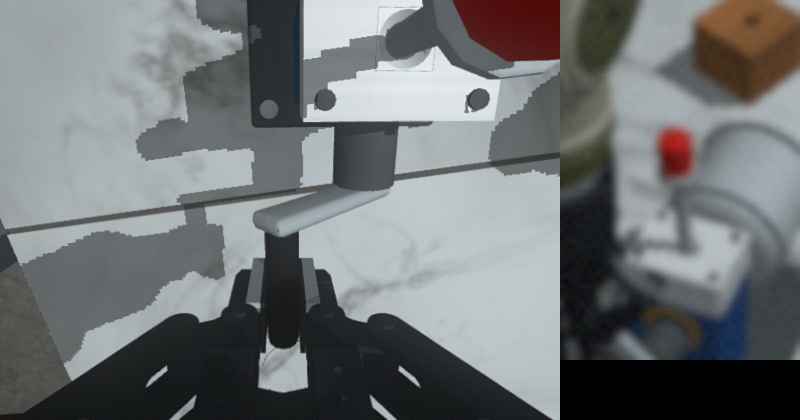

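The crank is gripped at about −0.76 rad. The knob stands high, at side (250.7,157.6) and leaning slightly, so the pin has not dropped yet.

Request:
jog_arm(
  rows=[
    [0.025, -0.003, 0.023, 0, 0, 0],
    [0.051, -0.007, 0.045, 0, 0, 0],
    [0.077, -0.01, 0.067, 0, 0, 0],
    [0.104, -0.014, 0.088, 0, 0, 0],
    [0.131, -0.018, 0.109, 0, 0, 0],
    [0.159, -0.022, 0.129, 0, 0, 0],
  ],
)

```text
clock: 10.4
tcp_pos: [0.4826, -0.035, 0.1068]
orientation: [-0.001, 0.756, 0.654, -0.001]
wrist_force: [-9.4, 0.1, 6.4]
finger_gap: 0.0127
grip_force: 25.4
```

```bash
python3 chk.py
```

```text
10.4 [ 0.4826 -0.035   0.1068] [-9.4  0.1  6.4]
angle -0.6202309906177637
side [([251, 157, 8, 11, 72], [254.4, 161.9]), ([152, 300, 10, 13, 52], [156.1, 306.2])] knobtop rest/drop [[251.5, 154.1], [251.6, 157.8], [251.7, 161.5], [251.6, 157.7], [251.7, 161.4], [251.8, 165.0]]
wrist [([434, 0, 126, 67, 7325], [500.7, 30.0])] knobtop rest/drop [[664.9, -80.4], [561.6, -38.2], [500.6, -12.2], [564.7, -39.5], [502.5, -13.0], [462.4, 4.4]]
```

The knob fell from row 157.6 to 161.9, about 12 mm, so the pin has dropped. Next I'll feel the play gently in both directions to find its middle.

Request:
jog_arm(
  rows=[
    [0.023, -0.003, 0.015, 0, 0, 0],
    [0.045, -0.006, 0.03, 0, 0, 0],
    [0.068, -0.01, 0.045, 0, 0, 0],
    [0.068, -0.01, 0.045, 0, 0, 0],
  ],
)

```text
clock: 10.83
tcp_pos: [0.4858, -0.0354, 0.109]
orientation: [-0.001, 0.756, 0.654, -0.001]
wrist_force: [-9.0, -0.2, 8.3]
finger_gap: 0.0129
grip_force: 25.6
```

```bash
cat > f.py <<'E'
from h import *
s=env.get_state();p=s['tcp_pos']-piv;t=np.arctan2(p@ex,p[2]+.0137);f=s['wrist_force']
print('ang',round(t,3),'tan',round(f@ex*np.cos(t)-f[2]*np.sin(t),1),'rad',round(f@ex*np.sin(t)+f[2]*np.cos(t),1),s['tcp_pos'].round(4))
E
python3 f.py
```

```text
ang -0.551 tan -3.2 rad 11.8 [ 0.4858 -0.0354  0.109 ]
```

Still only friction (3.2 N), so I'll go a little further.

Request:
jog_arm(
  rows=[
    [0.023, -0.003, 0.013, 0, 0, 0],
    [0.047, -0.006, 0.026, 0, 0, 0],
    [0.047, -0.006, 0.026, 0, 0, 0],
  ],
)

```text
clock: 11.08
tcp_pos: [0.4878, -0.0357, 0.1103]
orientation: [-0.001, 0.756, 0.654, -0.001]
wrist_force: [-9.4, 0.3, 9.2]
finger_gap: 0.013
grip_force: 25.8
```

```bash
python3 f.py
```

```text
ang -0.508 tan -3.7 rad 12.6 [ 0.4878 -0.0357  0.1103]
```

Request:
jog_arm(
  rows=[
    [0.024, -0.003, 0.013, 0, 0, 0],
    [0.048, -0.007, 0.025, 0, 0, 0],
    [0.048, -0.007, 0.025, 0, 0, 0],
  ],
)

```text
clock: 11.33
tcp_pos: [0.49, -0.036, 0.1116]
orientation: [-0.001, 0.756, 0.654, -0.001]
wrist_force: [-9.3, 0.3, 11.5]
finger_gap: 0.0128
grip_force: 25.9
```

```bash
python3 f.py
```

```text
ang -0.463 tan -3.2 rad 14.4 [ 0.49   -0.036   0.1116]
```

Request:
jog_arm(
  rows=[
    [0.024, -0.003, 0.013, 0, 0, 0],
    [0.05, -0.007, 0.026, 0, 0, 0],
    [0.05, -0.007, 0.026, 0, 0, 0],
  ],
)

```text
clock: 11.58
tcp_pos: [0.4924, -0.0363, 0.1129]
orientation: [-0.0, 0.756, 0.654, -0.0]
wrist_force: [-8.8, 0.3, 11.7]
finger_gap: 0.0128
grip_force: 25.9
```

```bash
python3 f.py
```

```text
ang -0.414 tan -3.3 rad 14.2 [ 0.4924 -0.0363  0.1129]
```

```bash
python3 chk.py
```

```text
11.5833 [ 0.4924 -0.0363  0.1129] [-8.8  0.3 11.7]
angle -0.4138122449304792
side [([251, 157, 8, 11, 69], [254.0, 162.1]), ([152, 300, 10, 13, 48], [156.7, 305.6])] knobtop rest/drop [[251.5, 154.1], [251.6, 157.8], [251.7, 161.5], [251.6, 157.7], [251.7, 161.4], [251.8, 165.0]]
wrist [([358, 0, 182, 69, 9572], [441.7, 28.5])] knobtop rest/drop [[520.4, -62.8], [460.2, -26.3], [424.0, -4.1], [462.0, -27.4], [425.2, -4.8], [400.8, 10.3]]
```

Request:
jog_arm(
  rows=[
    [0.015, -0.002, 0.006, 0, 0, 0],
    [0.03, -0.004, 0.013, 0, 0, 0],
    [0.03, -0.004, 0.013, 0, 0, 0],
  ],
)

```text
clock: 11.93
tcp_pos: [0.4938, -0.0365, 0.1135]
orientation: [-0.0, 0.756, 0.654, 0.0]
wrist_force: [-8.5, 0.1, 12.0]
finger_gap: 0.0126
grip_force: 26.0
```

```bash
python3 f.py
```

```text
ang -0.386 tan -3.3 rad 14.3 [ 0.4938 -0.0365  0.1135]
```

Request:
jog_arm(
  rows=[
    [0.013, -0.002, 0.005, 0, 0, 0],
    [0.026, -0.004, 0.01, 0, 0, 0],
    [0.026, -0.004, 0.01, 0, 0, 0],
  ],
)

```text
clock: 12.18
tcp_pos: [0.495, -0.0367, 0.1141]
orientation: [0.0, 0.756, 0.654, 0.0]
wrist_force: [-9.1, 0.6, 12.4]
finger_gap: 0.0129
grip_force: 26.0
```

```bash
python3 f.py
```

```text
ang -0.362 tan -4.1 rad 14.8 [ 0.495  -0.0367  0.1141]
```

Request:
jog_arm(
  rows=[
    [0.013, -0.002, 0.005, 0, 0, 0],
    [0.026, -0.004, 0.01, 0, 0, 0],
    [0.026, -0.004, 0.01, 0, 0, 0],
  ],
)

```text
clock: 12.43
tcp_pos: [0.496, -0.0368, 0.1145]
orientation: [0.0, 0.756, 0.654, 0.0]
wrist_force: [-9.3, 0.8, 12.8]
finger_gap: 0.0131
grip_force: 26.0
```

```bash
python3 f.py
```

```text
ang -0.343 tan -4.5 rad 15.2 [ 0.496  -0.0368  0.1145]
```

Request:
jog_arm(
  rows=[
    [0.013, -0.002, 0.005, 0, 0, 0],
    [0.026, -0.004, 0.009, 0, 0, 0],
    [0.026, -0.004, 0.009, 0, 0, 0],
  ],
)

```text
clock: 12.68
tcp_pos: [0.4968, -0.0369, 0.1148]
orientation: [-0.0, 0.756, 0.654, -0.0]
wrist_force: [-9.9, 0.6, 12.3]
finger_gap: 0.0127
grip_force: 26.1
```

```bash
python3 f.py
```

```text
ang -0.328 tan -5.4 rad 14.8 [ 0.4968 -0.0369  0.1148]
```

Request:
jog_arm(
  rows=[
    [0.013, -0.002, 0.005, 0, 0, 0],
    [0.026, -0.004, 0.009, 0, 0, 0],
    [0.026, -0.004, 0.009, 0, 0, 0],
  ],
)

```text
clock: 12.93
tcp_pos: [0.4974, -0.037, 0.115]
orientation: [-0.0, 0.756, 0.654, -0.0]
wrist_force: [-9.4, 0.9, 13.4]
finger_gap: 0.0127
grip_force: 26.1
```

```bash
python3 f.py
```

```text
ang -0.316 tan -4.8 rad 15.6 [ 0.4974 -0.037   0.115 ]
```

Request:
jog_arm(
  rows=[
    [0.013, -0.002, 0.005, 0, 0, 0],
    [0.026, -0.004, 0.008, 0, 0, 0],
    [0.026, -0.004, 0.008, 0, 0, 0],
    [0.026, -0.004, 0.008, 0, 0, 0],
  ],
)

```text
clock: 13.27
tcp_pos: [0.498, -0.037, 0.1152]
orientation: [-0.001, 0.756, 0.654, -0.001]
wrist_force: [-11.4, 0.1, 13.3]
finger_gap: 0.0131
grip_force: 26.2
```

```bash
python3 f.py; python3 chk.py|grep side|cut -c1-60; python3 f.py
```

```text
ang -0.306 tan -6.7 rad 16.1 [ 0.498  -0.037   0.1152]
side [([248, 157, 9, 11, 71], [251.9, 161.6]), ([152, 301, 1
ang -0.306 tan -6.6 rad 16.0 [ 0.498  -0.037   0.1152]
```

Contact felt: 6.7 N, and the knob tilts to column 251.9. I'll ease back, relieve some of the radial load, and find the other side.

Request:
jog_arm(
  rows=[
    [-0.05, 0.007, -0.01, 0, 0, 0],
    [-0.1, 0.014, -0.02, 0, 0, 0],
    [-0.15, 0.021, -0.035, 0, 0, 0],
    [-0.2, 0.028, -0.05, 0, 0, 0],
    [-0.258, 0.035, -0.063, 0, 0, 0],
    [-0.258, 0.035, -0.063, 0, 0, 0],
  ],
)

```text
clock: 13.87
tcp_pos: [0.4915, -0.0362, 0.1127]
orientation: [0.002, 0.756, 0.654, 0.002]
wrist_force: [-0.1, 1.0, 3.6]
finger_gap: 0.013
grip_force: 25.0
```

```bash
python3 f.py; python3 chk.py|grep side|cut -c1-60
```

```text
ang -0.43 tan 1.3 rad 3.4 [ 0.4915 -0.0362  0.1127]
side [([249, 157, 8, 11, 70], [252.4, 161.5]), ([152, 300, 1
```

Request:
jog_arm(
  rows=[
    [-0.03, 0.004, -0.015, 0, 0, 0],
    [-0.062, 0.009, -0.031, 0, 0, 0],
    [-0.062, 0.009, -0.031, 0, 0, 0],
  ],
)

```text
clock: 14.22
tcp_pos: [0.4865, -0.0356, 0.1099]
orientation: [-0.0, 0.756, 0.654, 0.0]
wrist_force: [1.1, 2.2, 3.2]
finger_gap: 0.0128
grip_force: 24.9
```

```bash
python3 f.py
```

```text
ang -0.531 tan 2.3 rad 2.3 [ 0.4865 -0.0356  0.1099]
```

Request:
jog_arm(
  rows=[
    [-0.03, 0.004, -0.015, 0, 0, 0],
    [-0.06, 0.009, -0.033, 0, 0, 0],
    [-0.06, 0.009, -0.033, 0, 0, 0],
  ],
)

```text
clock: 14.47
tcp_pos: [0.4841, -0.0353, 0.1083]
orientation: [-0.0, 0.756, 0.654, 0.0]
wrist_force: [1.6, 1.9, 0.1]
finger_gap: 0.0128
grip_force: 24.6
```

```bash
python3 f.py;python3 chk.py|grep side|cut -c1-60
```

```text
ang -0.584 tan 1.1 rad -0.7 [ 0.4841 -0.0353  0.1083]
side [([250, 157, 8, 11, 71], [253.7, 161.5]), ([153, 301, 9
```

Request:
jog_arm(
  rows=[
    [-0.017, 0.002, -0.011, 0, 0, 0],
    [-0.034, 0.005, -0.022, 0, 0, 0],
    [-0.034, 0.005, -0.022, 0, 0, 0],
  ],
)

```text
clock: 14.82
tcp_pos: [0.4831, -0.0351, 0.1076]
orientation: [0.0, 0.756, 0.654, 0.0]
wrist_force: [5.0, 3.0, -2.0]
finger_gap: 0.0125
grip_force: 24.4
```

```bash
python3 f.py
```

```text
ang -0.605 tan 2.6 rad -4.2 [ 0.4831 -0.0351  0.1076]
```

Request:
jog_arm(
  rows=[
    [-0.017, 0.002, -0.011, 0, 0, 0],
    [-0.034, 0.005, -0.022, 0, 0, 0],
    [-0.034, 0.005, -0.022, 0, 0, 0],
  ],
)

```text
clock: 15.07
tcp_pos: [0.482, -0.035, 0.1068]
orientation: [0.0, 0.756, 0.654, 0.0]
wrist_force: [4.9, 2.7, -2.2]
finger_gap: 0.0127
grip_force: 24.4
```

```bash
python3 f.py;python3 chk.py|grep side|cut -c1-60
```

```text
ang -0.629 tan 2.3 rad -4.4 [ 0.482  -0.035   0.1068]
side [([251, 157, 8, 11, 71], [254.7, 161.8]), ([152, 301, 1
```

Request:
jog_arm(
  rows=[
    [-0.017, 0.002, -0.011, 0, 0, 0],
    [-0.034, 0.005, -0.023, 0, 0, 0],
    [-0.034, 0.005, -0.023, 0, 0, 0],
  ],
)

```text
clock: 15.42
tcp_pos: [0.481, -0.0348, 0.106]
orientation: [0.001, 0.756, 0.654, 0.001]
wrist_force: [6.1, 1.8, -2.7]
finger_gap: 0.0126
grip_force: 24.4
```

```bash
python3 f.py
```

```text
ang -0.652 tan 3.0 rad -5.7 [ 0.481  -0.0348  0.106 ]
```

Request:
jog_arm(
  rows=[
    [-0.015, 0.002, -0.011, 0, 0, 0],
    [-0.03, 0.005, -0.022, 0, 0, 0],
    [-0.03, 0.005, -0.022, 0, 0, 0],
  ],
)

```text
clock: 15.67
tcp_pos: [0.4804, -0.0348, 0.1055]
orientation: [0.001, 0.756, 0.654, 0.001]
wrist_force: [6.6, 1.8, -2.1]
finger_gap: 0.0126
grip_force: 24.4
```

```bash
python3 f.py;python3 chk.py|grep side|cut -c1-60
```

```text
ang -0.667 tan 3.6 rad -5.5 [ 0.4804 -0.0348  0.1055]
side [([252, 157, 7, 11, 68], [254.9, 161.7]), ([152, 300, 1
```

Request:
jog_arm(
  rows=[
    [0.04, -0.005, 0.03, 0, 0, 0],
    [0.08, -0.01, 0.06, 0, 0, 0],
    [0.12, -0.015, 0.09, 0, 0, 0],
    [0.16, -0.02, 0.115, 0, 0, 0],
    [0.2, -0.025, 0.14, 0, 0, 0],
    [0.2, -0.025, 0.14, 0, 0, 0],
  ],
)

```text
clock: 16.27
tcp_pos: [0.4865, -0.0356, 0.1103]
orientation: [-0.001, 0.756, 0.654, -0.0]
wrist_force: [3.2, 0.9, -9.6]
finger_gap: 0.0129
grip_force: 24.4
```

```bash
python3 f.py
```

```text
ang -0.528 tan -2.2 rad -9.9 [ 0.4865 -0.0356  0.1103]
```

Request:
jog_arm(
  rows=[
    [0, 0, -0.03, 0, 0, 0],
    [0, 0, -0.05, 0, 0, 0],
    [0, 0, -0.05, 0, 0, 0],
    [0, 0, -0.05, 0, 0, 0],
    [0, 0, -0.05, 0, 0, 0],
  ],
  jaw=-0.2,
)

```text
clock: 16.68
tcp_pos: [0.487, -0.0357, 0.1093]
orientation: [0.0, 0.756, 0.654, 0.0]
wrist_force: [-0.4, -0.4, 0.1]
finger_gap: 0.0515
grip_force: 0.0
```

Request:
jog_arm(
  rows=[
    [0, 0, 0.4, 0, 0, 0],
    [0, 0, 1.1, 0, 0, 0],
    [0, 0, 1.9, 0, 0, 0],
    [0, 0, 2.8, 0, 0, 0],
    [0, 0, 3.4, 0, 0, 0],
    [0.3, 0.7, 3.6, 0, 0, 0],
    [0.7, 1.5, 3.6, 0, 0, 0],
    [1.07, 2.2, 3.6, 0, 0, 0],
    [1.07, 2.34, 3.6, 0, 0, 0],
    [1.07, 2.34, 3.6, 0, 0, 0],
    [1.07, 2.34, 3.6, 0, 0, 0],
  ],
)

```text
clock: 17.6
tcp_pos: [0.5292, 0.058, 0.2526]
orientation: [-0.0, 0.756, 0.654, -0.001]
wrist_force: [0.8, -0.6, -0.2]
finger_gap: 0.0512
grip_force: 0.0
```

```bash
python3 chk.py c7.png
```

```text
17.6 [0.5292 0.058  0.2526] [ 0.8 -0.6 -0.2]
angle 0.0032623212805541375
side [([250, 157, 8, 10, 63], [253.7, 161.2]), ([152, 302, 10, 11, 50], [156.5, 306.9])] knobtop rest/drop [[251.5, 154.1], [251.6, 157.8], [251.7, 161.5], [251.6, 157.7], [251.7, 161.4], [251.8, 165.0]]
wrist [([266, 204, 35, 43, 1177], [283.1, 225.4])] knobtop rest/drop [[283.1, 244.0], [283.1, 234.9], [283.1, 226.7], [283.1, 235.2], [283.1, 227.0], [283.1, 219.7]]
```

View pics/c7.png

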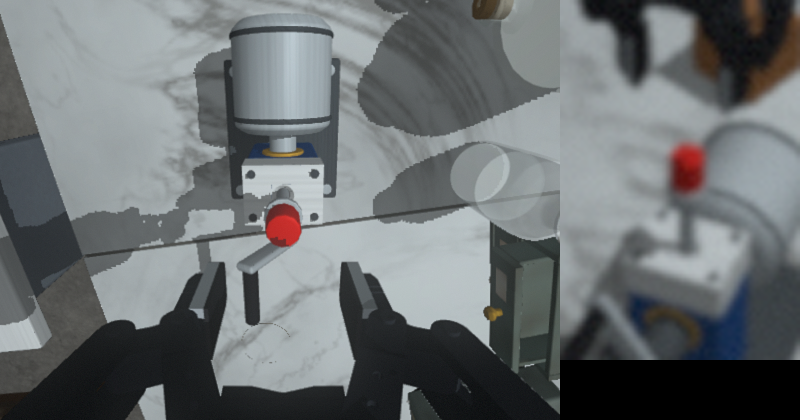

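The pin is dropped and upright, with its knob at (283,225) centred under the tool. The crank is free at about −0.5 rad. I'll shut the fingers and press on the knob.

Request:
jog_arm(
  rows=[
    [0, 0, 0, 0, 0, 0],
    [0, 0, 0, 0, 0, 0],
    [0, 0, 0, 0, 0, 0],
    [0, 0, 0, 0, 0, 0],
    [0, 0, 0, 0, 0, 0],
    [0, 0, -0.4, 0, 0, 0],
    [0, 0, -0.8, 0, 0, 0],
    [0, 0, -1.05, 0, 0, 0],
    [0, 0, -1.05, 0, 0, 0],
  ],
  jaw=1,
)

```text
clock: 18.5
tcp_pos: [0.5282, 0.058, 0.2084]
orientation: [-0.001, 0.756, 0.654, -0.002]
wrist_force: [0.4, 0.3, 0.1]
finger_gap: -0.0004
grip_force: 0.0
```

Request:
jog_arm(
  rows=[
    [0, 0, -0.1, 0, 0, 0],
    [0, 0, -0.2, 0, 0, 0],
    [0, 0, -0.3, 0, 0, 0],
    [0, 0, -0.4, 0, 0, 0],
    [0, 0, -0.4, 0, 0, 0],
  ],
)

```text
clock: 18.92
tcp_pos: [0.5299, 0.0579, 0.1948]
orientation: [0.0, 0.756, 0.654, 0.0]
wrist_force: [0.4, 0.0, 2.7]
finger_gap: -0.0005
grip_force: 1.0
```

Request:
jog_arm(
  rows=[
    [0, 0, -0.08, 0, 0, 0],
    [0, 0, -0.16, 0, 0, 0],
    [0, 0, -0.24, 0, 0, 0],
    [0, 0, -0.32, 0, 0, 0],
    [0, 0, -0.4, 0, 0, 0],
    [0, 0, -0.4, 0, 0, 0],
  ],
)

```text
clock: 19.42
tcp_pos: [0.5295, 0.0577, 0.1781]
orientation: [0.0, 0.757, 0.654, -0.0]
wrist_force: [-0.4, -1.2, 1.8]
finger_gap: 0.0001
grip_force: 0.8
```

Request:
jog_arm(
  rows=[
    [0, 0, -0.08, 0, 0, 0],
    [0, 0, -0.16, 0, 0, 0],
    [0, 0, -0.24, 0, 0, 0],
    [0, 0, -0.32, 0, 0, 0],
    [0, 0, -0.4, 0, 0, 0],
    [0, 0, -0.4, 0, 0, 0],
  ],
)

```text
clock: 19.92
tcp_pos: [0.5295, 0.0578, 0.1622]
orientation: [-0.0, 0.757, 0.654, -0.0]
wrist_force: [0.9, -0.3, 1.8]
finger_gap: 0.0001
grip_force: 0.8
```

```bash
python3 chk.py |tail -2|cut -c1-120
```

```text
side [([251, 173, 7, 6, 32], [253.8, 175.4]), ([152, 301, 10, 12, 41], [157.2, 306.1])] knobtop rest/drop [[251.5, 154.1
wrist [([259, 237, 45, 33, 791], [281.3, 251.2])] knobtop rest/drop [[282.2, 367.8], [282.3, 340.9], [282.4, 318.7], [28
```

Request:
jog_arm(
  rows=[
    [0, 0, -0.06, 0, 0, 0],
    [0, 0, -0.12, 0, 0, 0],
    [0, 0, -0.18, 0, 0, 0],
    [0, 0, -0.22, 0, 0, 0],
    [0, 0, -0.22, 0, 0, 0],
  ],
)

```text
clock: 20.43
tcp_pos: [0.5302, 0.0578, 0.155]
orientation: [0.001, 0.756, 0.654, 0.0]
wrist_force: [-1.6, -1.9, 10.1]
finger_gap: -0.0002
grip_force: 5.2
```

Force has risen to 10 N at z = 0.155, the home height. I'll press a little firmer to make sure it is seated.

Request:
jog_arm(
  rows=[
    [0, 0, -0.03, 0, 0, 0],
    [0, 0, -0.06, 0, 0, 0],
    [0, 0, -0.06, 0, 0, 0],
    [0, 0, -0.06, 0, 0, 0],
  ],
)

```text
clock: 20.77
tcp_pos: [0.5305, 0.0577, 0.1549]
orientation: [0.002, 0.756, 0.654, 0.001]
wrist_force: [-6.3, -3.6, 23.4]
finger_gap: 0.0003
grip_force: 11.9
```

Request:
jog_arm(
  rows=[
    [0, 0, 0.3, 0, 0, 0],
    [0, 0, 0.9, 0, 0, 0],
    [0, 0, 1.7, 0, 0, 0],
    [0, 0, 2.2, 0, 0, 0],
    [0, 0, 2.5, 0, 0, 0],
    [0, 0, 2.5, 0, 0, 0],
    [0, 0, 2.5, 0, 0, 0],
  ],
)

```text
clock: 21.35
tcp_pos: [0.5298, 0.0582, 0.2511]
orientation: [-0.0, 0.756, 0.654, 0.0]
wrist_force: [-0.2, -0.2, 0.9]
finger_gap: -0.0004
grip_force: 0.0
```

```bash
python3 - <<'E'
from h import *
s=env.get_state();print(s['clock'],s['tcp_pos'])
w=cam('wrist');d=cam('side')
print([b for b in blobs(d,(0,120,50),(6,255,255),10)][:1],[b for b in blobs(w,(0,120,50),(6,255,255),10)][:1])
print('home exp',proj(d,hole+[0,0,.0175]),proj(w,hole+[0,0,.0175]),proj(w,hole+[0,0,.02]))
o=np.zeros((600,800,3),np.uint8);o[:,:400]=cv2.resize(w['pixels'][120:270,230:330],(400,600),interpolation=cv2.INTER_CUBIC)
o[:,400:]=cv2.resize(d['pixels'][135:225,222:282],(400,600),interpolation=cv2.INTER_CUBIC);cv2.imwrite('pics/c8.png',o[:,:,::-1])
E
```

```text
21.35 [0.52979215 0.0582413  0.25114153]
[([249, 171, 9, 11, 72], [252.9, 175.5])] [([267, 188, 29, 35, 788], [280.9, 205.4])]
home exp (np.float64(252.06655495074068), np.float64(175.608663898845)) (np.float64(282.23751551577357), np.float64(203.4701739433634)) (np.float64(282.23226885973963), np.float64(204.5451512891536))
```

View pics/c8.png

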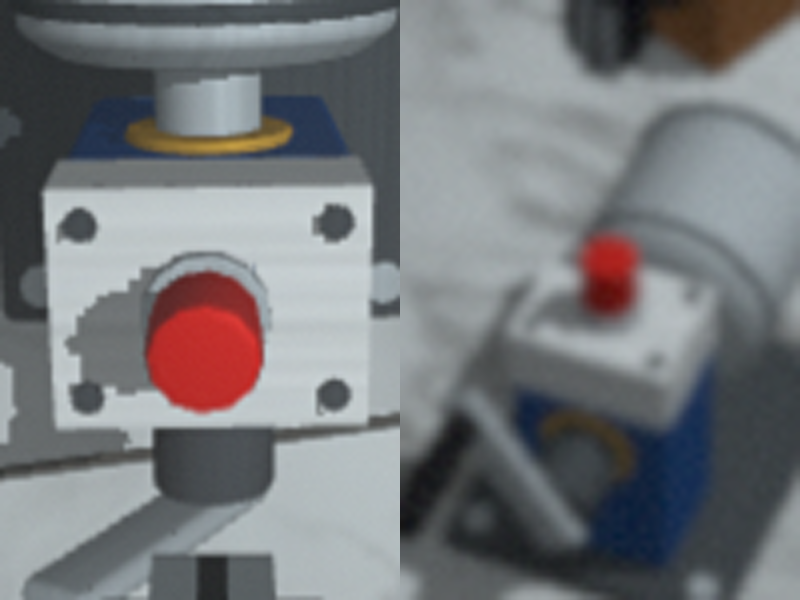

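The collar sits flush on the plate. The knob is at side row 175.5, where 175.6 was expected for home, and the gripper is clear.

```bash
python3 -c "
from workcell import env
print(env.hand_in())"
```

```text
the job is handed in; nothing more can be done
None
```

The job is handed in: the pin dropped into the cross-hole and was pressed home with its collar flush on the bearing block, the crank was never pushed with more than about 7 N against the pin, and the bottles and beaker were not touched.

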